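# Show the bench camera a hidden bin sensor with an inspection mirror

## Task

The bench camera looks straight down into the open dust-bin bay of the robot vacuum and cannot see the round sensor window in the bay's side wall. Pick up the inspection mirror by its rubber grip and hold its glass in the bay, centred under the lens and level with the window, turned so that the camera sees the window square-on in it; touch neither the vacuum nor the camera, and leave the other parts on the bench where they lie. Keep the mirror still like that for a good two seconds and finish still holding it there.

Things in the scene. Friction and masses are not known exactly. Their poses are not given: they have to be found in the camera images.
- mirror: Inspection mirror, loose, about 0.1 kg, 280 mm long, lying glass up. Origin 9 mm up, on its long axis inside the black rubber grip (18 x 18 mm, flat sides along y and z, x = -60 to 50 mm). x runs along the 6 to 8 mm steel rod to the head, z is the glass side. Head: rigid disc, 53 mm across, 5 mm thick, centred at x = 190 mm, its glass parallel to x-y.
- glass (a point): Centre of the mirror's 50 mm round glass, on its surface, at (190, 0, 3.4) mm in the mirror's frame. Axes as the mirror's: z is the direction in which the glass faces.
- vacuum: Opened black robot vacuum, round, 340 mm across, 87 mm high, fixed. Origin under its centre on the bench, z up. Its dust-bin bay with grey walls faces the robot arm (-x): x = -148 to -45 mm, y = -80 to 80 mm, floor 24 mm above the bench, open at the top and on the -x side (only the pan, up to 24 mm, lies there, to x = -170 mm).
- sensor (a point): Middle of the round black sensor window (15 mm, in a white ring of 22 mm) in the +y side wall of the bay, at (-95, 78, 50) mm in the vacuum's frame; axes as the vacuum's. The window faces -y. From above, its white housing block (30 x 16 mm) shows behind the wall.
- camera: Bench camera on a boom stand, fixed, axes parallel to the vacuum's. Origin on the bench straight below the lens. Its post (18 mm thick, 466 mm high, base 130 x 120 x 16 mm) stands at (195, -290) mm from there, off the vacuum's -y side. A 12 mm boom, 415 mm up, carries the upright barrel (38 mm; light ring 60 mm) over the bay.
- lens (a point): Middle of the lens, the lowest point of the barrel, 330 mm above the bench; the camera looks straight down from here. Along the vacuum's x it is in line with the sensor window; along the vacuum's -y it is 48 to 68 mm away from the window. Axes as the vacuum's.
- screwdriver: Screwdriver, 200 mm long, lying on the bench; leave alone. Origin under its middle.
- battery: Battery pack of two blue cells, 74 x 37 x 18 mm, lying on the bench; leave alone. Origin under its middle.
- dustbin: Clear dust bin taken out of the vacuum, 85 x 150 x 55 mm, standing on the bench; leave alone. Origin under its middle.

How it is judged:
By the outcome, as a careful person would: the job done as asked, in the order asked, and still so for the second after the job is handed in, while the arm keeps its last pose, push and grip.
It also fails if it takes over 48 s, if anything falls off the work surface, if the arm or the gripper's body presses on something with over 40 N, if the wrist force passes 120 N, or if a joint passes its speed limit or range.

## Robot

A 6-joint arm with a two-finger parallel gripper is mounted at the origin on the work surface. World frame = base frame: x ahead of the robot, y to its left, z up, the work surface at z = 0. Lengths are in m, angles in degrees, forces in N, time in s.
With the tool pointing down it reaches from about 0.375 to 0.9 m from the base axis. Payload 3.1 kg.
Tool frame: the origin (TCP) lies at the very end of the fingers, on their centre line; the grasp point (between the pads) lies 19 mm behind it; z points along the fingers, y is the line along which they close (so a half turn about z gives the same grasp; the last joint's range is limited). The gripper opens to 87 mm and grips with 3 to 60 N. Pads are 19 mm wide; open, the fingers measure 117 mm over their backs; the gripper's body (75 mm by 190 mm) begins 51 mm behind the grasp point.
Start: joints at [62.195, 30.224, 82.088, -0, 67.689, -10.227], TCP at [0.189, 0.596, 0.223] pointing down, gripper open.
Joint ranges: [-176.69, 176.69], [-43.24, 126.21], [12.49, 139.97], [-82, 262], [0, 151.66], [-163.58, 163.58]. Speed limits (degrees/s): [159.86, 159.86, 180, 180, 180, 180].

## Interface

Orientations are given as a 3x3 rotation matrix whose columns are the frame's x, y, z axes.
In Python, from rig import bot, imaging gives the robot as it stands.
- The arm moves only by the tool drive_tool, never from a script. Its argument "deltas" is text: rows parted by semicolons, each of 5 numbers parted by spaces: the finger opening in mm, from 0 to 87, then the shift along the world's x, y, z in mm, then the turn about the world's z in rad. In form: jaw dx dy dz twist; .... A call has 1 to 12 rows; each row is the pose to reach, as a shift and turn from the pose commanded when the call began; what a row does not reach only later rows make up. A row lasts 1/10 s, in which the tool goes at most 50 mm and 8.59 degrees, less where a joint would pass 70% of its speed; a pose out of reach is approached as far as the arm can. A call with a gripper value outside its range is refused whole. The fingers move at their own pace and stop on an object; the grip force is fixed at half the most. Time passes only in rows, so rows that repeat a pose let the fingers close. It gives the time, the measured TCP pose, the force, the opening and the grip force at its end, in the units of the state.
- bot.read_state(): the state, without advancing time (a new reading comes with each control period).
- imaging.capture(name): name is "side" or "top" or "wrist"; returns the picture (480x640x3 uint8, red, green, blue); there is no depth.
- imaging.camera_model(name): a dict with "fx", "fy", "cx", "cy" (pixels), "T" (4x4, takes a point from camera to world coordinates). Camera axes: x right, y down, z forward; pixel columns grow to the right and rows downward; lengths in m; the calibration is good to about 2 mm. A picture is of the moment at which its call begins: read the wrist's pose just before it. camera_model takes no time and is no camera call; for the wrist camera it gives the pose at the moment of the call.
- bot.hand_in(): hands the job in; it is judged then, once.
The state is a dict: "time_s": time; "joint_positions": joint angles; "qvel": joint speeds; "tau": joint torques, N m; "position": TCP position; "tcp_rot": TCP orientation; "force": force on the tool from outside, world axes, zero at the start; "moment": the same for the moment, N m; "opening": opening from 0.0 (shut) to 1.0 (fully open); "grasp_force": force on a finger pad.
Only numpy, scipy, OpenCV 4.12 (cv2) and the standard library are available. Lean on these libraries where they do the work, as an engineer would, in place of code of your own. Each camera call takes 0.05 s, during which the arm holds its last target. There are 200 camera calls.

## Working session

There is one attempt and no reset: what is moved stays moved. The work goes in short steps, Python scripts to look and compute and a tool call to move; the robot and the scene stay as the last step left them, time stands still between calls to the robot, and variables do not carry over. Pictures are saved under pics/ and viewed, at most 10 in all, crops included, and the job is handed in when it is done.

Besides the shell and the picture viewer there is one more tool, called as name(argument=value, ...) on one line, values as JSON. drive_tool: Moves the arm, as the interface text tells. Its arguments: {"type":"object","properties":{"deltas":{"type":"string"}},"required":["deltas"]}

```bash
ls; mkdir -p pics; python3 - <<'E'
from rig import bot, imaging
import cv2
for n in("top","side"):
    cv2.imwrite(f"pics/{n}0.png",imaging.capture(n)[:,:,::-1]); m=imaging.camera_model(n); print(n,m["fx"],m["cx"],m["cy"],m["T"].round(3).tolist() if hasattr(m["T"],"round") else m["T"])
s=bot.read_state(); print(s["time_s"],s["tcp_rot"],s["opening"])
E
```

```text
pics
top 469.2578555348787 319.54281437821004 244.2460592500047 [[0.014, -0.981, 0.194, 0.371], [-1.0, -0.012, 0.015, -0.014], [-0.012, -0.194, -0.981, 1.438], [0.0, 0.0, 0.0, 1.0]]
side 515.7293613773176 319.57434747432654 234.1557229942558 [[0.912, -0.204, 0.355, 0.099], [-0.409, -0.488, 0.771, -1.116], [0.015, -0.849, -0.529, 0.996], [0.0, 0.0, 0.0, 1.0]]
0.1 [[-9.53311619e-01  3.01986963e-01 -9.11995862e-04]
 [ 3.01988151e-01  9.53310059e-01 -1.75739491e-03]
 [ 3.38704476e-04 -1.95075693e-03 -9.99998040e-01]] 0.9978229970026788
```

View pics/top0.png

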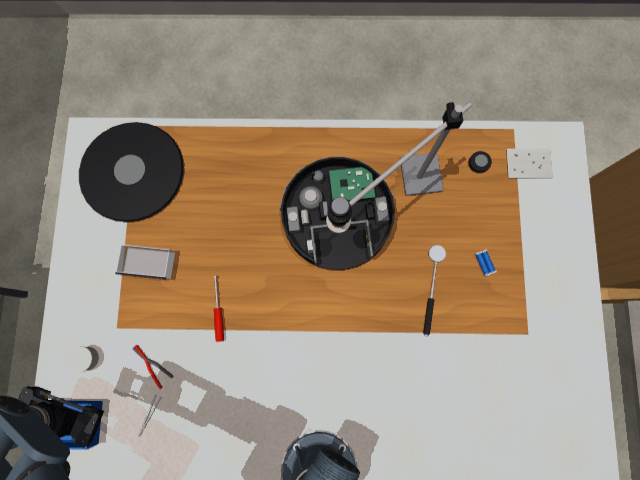

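View pics/side0.png

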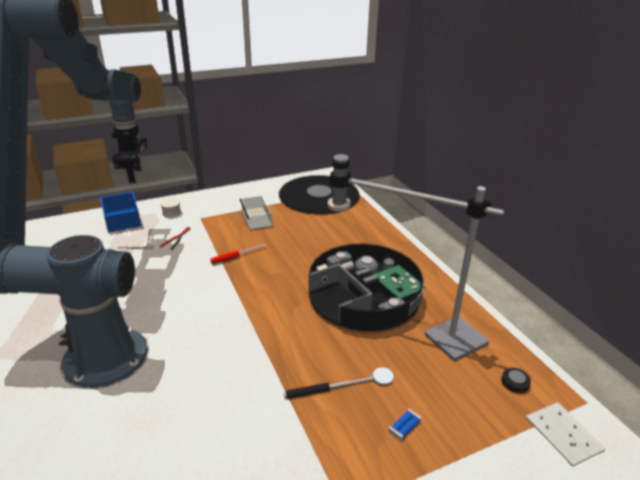

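```bash
cat > h.py <<'E'
from rig import bot, imaging
import numpy as np, cv2
def ray(m,uv):
    T=np.array(m["T"]); d=T[:3,:3]@[(uv[0]-m["cx"])/m["fx"],(uv[1]-m["cy"])/m["fy"],1]; return T[:3,3],d/np.linalg.norm(d)
def plane(m,uv,z):
    o,d=ray(m,uv); return o+d*(z-o[2])/d[2]
def tri(rays):
    A=sum(np.eye(3)-np.outer(d,d) for o,d in rays); b=sum((np.eye(3)-np.outer(d,d))@o for o,d in rays)
    p=np.linalg.solve(A,b); return p,[np.linalg.norm((np.eye(3)-np.outer(d,d))@(p-o)) for o,d in rays]
def proj(m,p):
    T=np.array(m["T"]); q=T[:3,:3].T@(np.asarray(p)-T[:3,3]); return np.array([m["fx"]*q[0]/q[2]+m["cx"],m["fy"]*q[1]/q[2]+m["cy"]])
E
python3 - <<'E'
from h import *
t=imaging.camera_model("top");s=imaging.camera_model("side");w=imaging.camera_model("wrist")
for n,a,b in(("grip",(428.5,317),(308,390)),("head",(437,254),(383,376)),("lightring",(339,222),(339,203))):
    p,e=tri([ray(t,a),ray(s,b)]); print(n,p.round(3),np.round(e,4))
print("vac",plane(t,(338,213),.087), "wristcam rel", (np.array(w["T"])[:3,3]-bot.read_state()["position"]).round(3),np.array(w["T"])[:3,2].round(2),w["fx"])
E
```

```text
grip [ 0.437 -0.323  0.012] [0.0031 0.0031]
head [ 0.629 -0.355  0.01 ] [0.0024 0.0024]
lightring [ 0.645 -0.044  0.344] [0.0026 0.0026]
vac [ 0.73334153 -0.04671171  0.087     ] wristcam rel [-0.068  0.023  0.163] [ 0.25 -0.08 -0.96] 370.85515609568864
```

drive_tool(deltas="87 340 -936 80 -3.0;87 340 -936 80 -3.0;87 340 -936 80 -3.0;87 340 -936 80 -3.0;87 340 -936 80 -3.0;87 340 -936 80 -3.0;87 340 -936 80 -3.0;87 340 -936 80 -3.0;87 340 -936 80 -3.0;87 340 -936 80 -3.0;87 340 -936 80 -3.0;87 340 -936 80 -3.0")

```text
time_s: 1.3
position: [0.3929, 0.0317, 0.2708]
tcp_rot: [[0.516, 0.856, 0.0], [0.856, -0.516, 0.0], [0.0, -0.0, -1.0]]
force: [0.7, 0.9, 0.6]
opening: 0.997
grasp_force: 0.0
```

drive_tool(deltas="87 137 -352 80 -1.19;87 137 -352 80 -1.19;87 137 -352 80 -1.19;87 137 -352 80 -1.19;87 137 -352 80 -1.19;87 137 -352 80 -1.19;87 137 -352 80 -1.19;87 137 -352 80 -1.19;87 137 -352 80 -1.19;87 137 -352 80 -1.19;87 137 -352 80 -1.19")

```text
time_s: 2.4
position: [0.5292, -0.3168, 0.3498]
tcp_rot: [[0.988, -0.153, -0.002], [-0.153, -0.988, 0.002], [-0.002, -0.002, -1.0]]
force: [0.4, 0.6, -0.5]
opening: 0.999
grasp_force: 0.0
```

```bash
python3 - <<'E'
from h import *
m=imaging.camera_model("wrist"); im=imaging.capture("wrist"); cv2.imwrite("pics/w1.png",im[:,:,::-1]); np.save("w1.npy",im); import pickle; pickle.dump(m,open("w1m.pkl","wb"))
print(bot.read_state()["position"],np.array(m["T"]).round(3).tolist())
E
```

```text
[ 0.52926953 -0.31656566  0.35003554] [[-0.153, -0.952, -0.264, 0.602], [-0.988, 0.147, 0.042, -0.328], [-0.001, 0.268, -0.964, 0.513], [0.0, 0.0, 0.0, 1.0]]
```

View pics/w1.png

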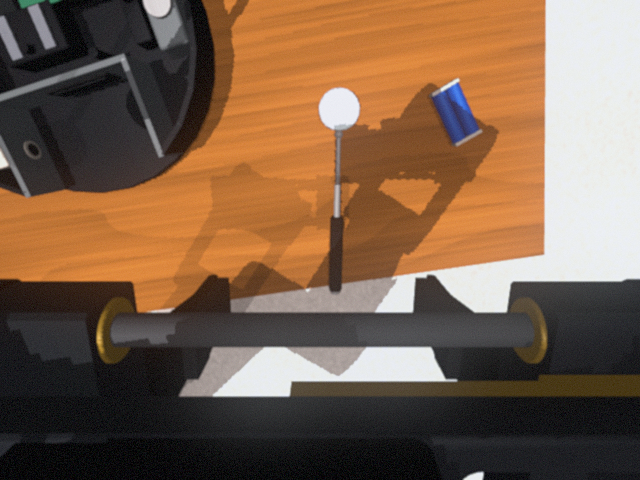

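```bash
python3 - <<'E'
from h import *; import pickle
m=pickle.load(open("w1m.pkl","rb")); im=np.load("w1.npy"); t=imaging.camera_model("top"); s=imaging.camera_model("side"); top=imaging.capture("top"); side=imaging.capture("side")
cv2.imwrite("pics/t1.png",top[:,:,::-1])
def cen(im,lo,hi,box):
    x0,y0,x1,y1=box; k=cv2.inRange(im[y0:y1,x0:x1],lo,hi); mu=cv2.moments(k,True); return np.array([mu["m10"]/mu["m00"]+x0,mu["m01"]/mu["m00"]+y0]),mu["m00"]
hw,a=cen(im,(190,190,190),(255,255,255),(310,80,370,128)); 
gw,b=cen(im,(0,0,0),(50,50,50),(322,205,350,296))
ht,c=cen(top,(170,170,170),(255,255,255),(425,240,450,268)); 
gt,d=cen(top,(0,0,0),(60,60,60),(420,295,440,340))
print(hw,a,gw,b,ht,c,gt,d)
print("head",tri([ray(m,hw),ray(t,ht)]),plane(m,hw,.012)); print("grip",tri([ray(m,gw),ray(t,gt)]),plane(m,gw,.009))
for n,uv in(("gripfront",(337,217)),("griptail",(335,291))): print(n,plane(m,uv,.009))
print("sensor",plane(m,(32,149),.05), "backR",plane(m,(125,57),.087),"frontR",plane(m,(163,157),.05))
cv2.imwrite("pics/c1.png",np.hstack([cv2.resize(im[30:210,0:200,::-1],None,fx=2,fy=2,interpolation=2),cv2.resize(top[150:276,280:400,::-1],None,fx=3,fy=3,interpolation=2)[:360]]))
E
```

```text
Traceback (most recent call last):
ZeroDivisionError: float division by zero
```

```bash
cat > m1.py <<'E'
from h import *; import pickle
m=pickle.load(open("w1m.pkl","rb")); im=np.load("w1.npy"); t=imaging.camera_model("top"); top=cv2.imread("pics/top0.png")[:,:,::-1].copy()
def cen(im,lo,hi,box):
    x0,y0,x1,y1=box; k=cv2.inRange(im[y0:y1,x0:x1],lo,hi); mu=cv2.moments(k,True); return np.array([mu["m10"]/mu["m00"]+x0,mu["m01"]/mu["m00"]+y0]),mu["m00"]
hw,a=cen(im,(190,190,190),(255,255,255),(310,80,370,128)); 
gw,b=cen(im,(0,0,0),(50,50,50),(322,205,350,296))
ht,c=cen(top,(150,150,150),(255,255,255),(425,240,450,265)); 
gt,d=cen(top,(0,0,0),(60,60,60),(420,295,440,340))
print(hw,a,gw,b,ht,c,gt,d)
print("head",tri([ray(m,hw),ray(t,ht)]),plane(m,hw,.012)); print("grip",tri([ray(m,gw),ray(t,gt)]),plane(m,gw,.009))
for n,uv in(("gripfront",(337,217)),("griptail",(335,291))): print(n,plane(m,uv,.009))
print("sensor",plane(m,(32,149),.05), "backR",plane(m,(125,57),.087),"frontR",plane(m,(163,157),.05))
cv2.imwrite("pics/c1.png",np.hstack([cv2.resize(im[30:210,0:200,::-1],None,fx=2,fy=2,interpolation=2),cv2.resize(top[150:276,280:400,::-1],None,fx=3,fy=3,interpolation=2)[:360]]))
E
python3 m1.py
```

```text
[338.65254902 107.59607843] 1275.0 [337. 289.] 1.0 [436.97297297 253.2027027 ] 222.0 [428.35267857 316.09821429] 224.0
head (array([ 6.32976198e-01, -3.55741800e-01, -3.16542753e-04]), [np.float64(0.0019742133991050258), np.float64(0.001974213399104949)]) [ 0.63386384 -0.35404463  0.012     ]
grip (array([ 0.42927144, -0.31075202,  0.09926123]), [np.float64(0.008746144052029167), np.float64(0.008746144052029104)]) [ 0.38609978 -0.31640019  0.009     ]
gripfront [ 0.49258418 -0.33171468  0.009     ]
griptail [ 0.38341945 -0.31305242  0.009     ]
sensor [0.64157768 0.02252483 0.05      ] backR [ 0.71310065 -0.13574249  0.087     ] frontR [ 0.60796365 -0.13219924  0.05      ]
```

View pics/c1.png

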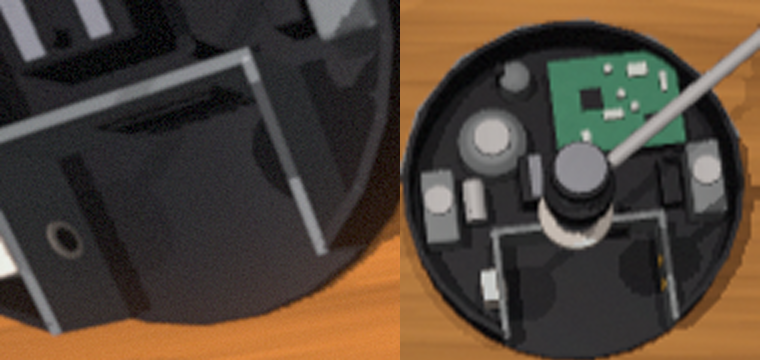

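```bash
python3 - <<'E'
from h import *; import pickle
m=pickle.load(open("w1m.pkl","rb")); t=imaging.camera_model("top"); s=imaging.camera_model("side")
P={"backR":((123.5,57.5),(366.7,220.7)),"frontR":((161,155),(371.7,255.7)),"frontL":((27.5,195),(315,262.7))}
r={}
for n,(a,b) in P.items():
    p,e=tri([ray(m,a),ray(t,b)]); r[n]=p; print(n,p.round(4),np.round(e,4),plane(m,a,.085).round(4),plane(t,b,.085).round(4))
print("backL",plane(t,(311.7,228.3),.085).round(4))
print("lens",plane(t,(339,220),.335).round(4)); print("sens",plane(m,(32.5,149),.05).round(4))
vc=plane(t,(338,213.5),.087);print(vc)
print("gripc",plane(m,(336,254),.009))
E
```

```text
backR [ 0.7129 -0.1322  0.0828] [0.0011 0.0011] [ 0.7134 -0.1331  0.085 ] [ 0.7112 -0.132   0.085 ]
frontR [ 0.6082 -0.1456  0.0841] [0.0019 0.0019] [ 0.61   -0.1453  0.085 ] [ 0.6061 -0.1461  0.085 ]
frontL [0.5867 0.0201 0.0834] [0.0032 0.0032] [0.5898 0.0199 0.085 ] [0.5834 0.0193 0.085 ]
backL [0.6862 0.0307 0.085 ]
lens [ 0.6494 -0.0432  0.335 ]
sens [0.6415 0.0219 0.05  ]
[ 0.73180633 -0.04672222  0.087     ]
gripc [ 0.43953118 -0.322645    0.009     ]
```

drive_tool(deltas="60 -65 0 -120 0;50 -129 0 -250 0;40 -129 0 -300 0;40 -129 0 -300 0;40 -129 0 -346 0;40 -129 0 -346 0;40 -129 0 -346 0;30 -129 0 -346 0;22 -129 0 -346 0;22 -129 0 -346 0;22 -129 0 -346 0;22 -129 0 -346 0")

```text
time_s: 3.75
position: [0.4017, -0.3187, 0.0057]
tcp_rot: [[0.988, -0.154, 0.001], [-0.154, -0.988, -0.002], [0.002, 0.002, -1.0]]
force: [0.8, -0.8, 0.7]
opening: 0.255
grasp_force: 0.0
```

drive_tool(deltas="19 0 0 0 0;18 0 0 0 0;18 0 0 0 0;18 0 0 0 0;17.8 0 0 0 0;17.8 0 0 0 0;17.8 0 0 0 0")

```text
time_s: 4.45
position: [0.401, -0.3184, 0.0048]
tcp_rot: [[0.988, -0.154, 0.0], [-0.154, -0.988, -0.0], [0.0, 0.0, -1.0]]
force: [0.5, 0.3, 4.5]
opening: 0.209
grasp_force: 8.2
```

drive_tool(deltas="17.8 0 0 8 0;17.8 0 0 16 0;17.8 2 0 24 0;17.8 3 0 32 0;17.8 5 -1 40 0;17.8 6 -1 48 0;17.8 7 -1 56 0;17.8 8 -1 60 0;17.8 8 -1 60 0")

```text
time_s: 5.35
position: [0.4093, -0.3197, 0.0653]
tcp_rot: [[0.988, -0.154, 0.001], [-0.154, -0.988, -0.001], [0.001, 0.001, -1.0]]
force: [0.1, 0.1, -1.4]
opening: 0.208
grasp_force: 5.9
```

```bash
python3 - <<'E'
from h import *
im=imaging.capture("side"); w=imaging.capture("wrist"); print(bot.read_state()["moment"],bot.read_state()["force"])
cv2.imwrite("pics/s2.png",np.hstack([cv2.resize(im[330:450,250:450,::-1],(400,240)),cv2.resize(w[:,:,::-1],(320,240))]))
E
```

```text
[-0.04909239  0.06340329 -0.0097501 ] [ 1.03320026 -0.28469724 -1.74052364]
```

View pics/s2.png

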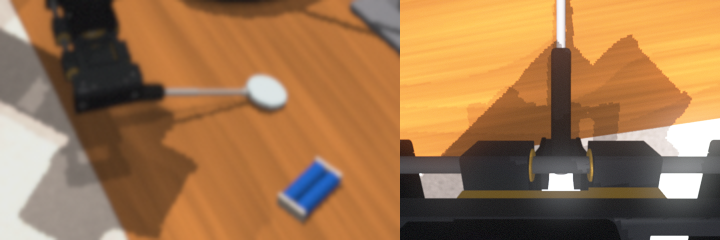

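drive_tool(deltas="17.8 3 -1 11 0;17.8 7 -1 22 0;17.8 11 -2 33 0;17.8 16 -2 43 0;17.8 21 -3 53 0;17.8 26 -4 63 0;17.8 32 -5 73 0;17.8 38 -6 82 0;17.8 44 -7 91 0;17.8 51 -8 100 0;17.8 59 -9 109 0;17.8 66 -10 117 0")

```text
time_s: 6.65
position: [0.4757, -0.3295, 0.1824]
tcp_rot: [[0.988, -0.154, 0.0], [-0.154, -0.988, -0.0], [0.0, 0.0, -1.0]]
force: [-0.3, 0.8, -2.6]
opening: 0.206
grasp_force: 6.0
```

```bash
python3 - <<'E'
from h import *
im=imaging.capture("side"); w=imaging.capture("wrist"); s=bot.read_state(); print(s["moment"],s["force"],s["position"])
cv2.imwrite("pics/s3.png",np.hstack([cv2.resize(im[270:450,250:450,::-1],(400,360)),cv2.resize(w[:,:,::-1],(400,300),interpolation=3)[:].copy() if 0 else cv2.copyMakeBorder(cv2.resize(w[:,:,::-1],(400,300)),0,60,0,0,0)]))
E
```

```text
[-0.10994485  0.08430527  0.02045683] [ 0.28906651 -1.1356237  -1.37039726] [ 0.47673809 -0.33034753  0.18300422]
```

View pics/s3.png

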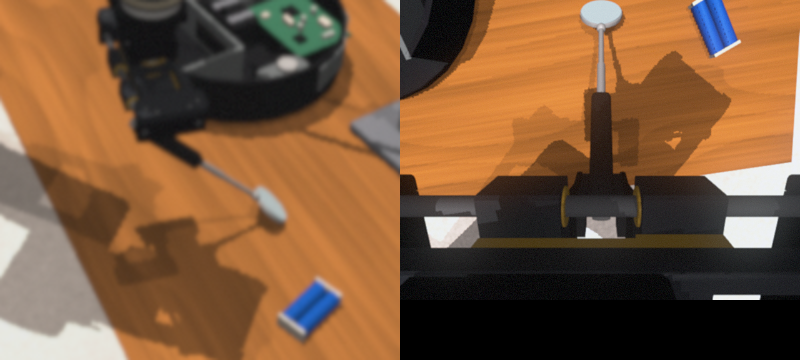

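```bash
cat > meas.py <<'E'
from h import *; import sys
def run(hw,hs,gw,gs):
    w=imaging.camera_model("wrist"); s=imaging.camera_model("side")
    H,e1=tri([ray(w,hw),ray(s,hs)]); G,e2=tri([ray(w,gw),ray(s,gs)]); v=H-G
    st=bot.read_state(); print("head",H.round(4),np.round(e1,4),"front",G.round(4),np.round(e2,4),"len",np.linalg.norm(v),"pitch",np.degrees(np.arctan2(v[2],np.hypot(v[0],v[1]))),"yaw",np.degrees(np.arctan2(v[1],v[0])))
    # intersect wrist ray of the head with the vertical... sphere of 235 about grasp axis point
    p=np.array(st["position"])+[0,0,.005]; v=H-p; print("from tcp",v.round(4),np.linalg.norm(v),np.degrees(np.arctan2(v[2],np.hypot(v[0],v[1]))))
    o,d=ray(w,hw); b=d@(o-p); c=(o-p)@(o-p)-.235**2; 
    for t in np.roots([1,2*b,c]): 
        if np.isreal(t): v=o+t.real*d-p; print("sphere",(p+v).round(4),"pitch",np.degrees(np.arctan2(v[2],np.hypot(v[0],v[1]))))
E
python3 -c "
from meas import *
run((321.6,22.4),(385,372.5),(320,147),(352.5,351))"
```

```text
head [ 0.6363 -0.3552  0.0201] [0.0004 0.0004] front [ 0.5455 -0.3403  0.1164] [0.0017 0.0017] len 0.1331795735019012 pitch -46.33833521653753 yaw -9.280351000173143
from tcp [ 0.1595 -0.0248 -0.1679] 0.23296327874928688 -46.12407585444416
sphere [ 0.6366 -0.3551  0.0175] pitch -46.50680632575504
sphere [ 0.53   -0.3373  0.4168] pitch 76.79473563642155
```

drive_tool(deltas="17.8 -2 0 -2 0;17.8 -4 1 -4 0;17.8 -4 1 -4 0;17 -4 1 -4 0;15 -4 1 -4 0;12 -4 1 -4 0;8 -4 1 -4 0;5 -4 1 -4 0;5 -4 1 -4 0;5 -4 1 -4 0")

```text
time_s: 7.75
position: [0.4709, -0.3283, 0.1776]
tcp_rot: [[0.988, -0.155, -0.0], [-0.155, -0.988, 0.0], [-0.0, -0.0, -1.0]]
force: [-0.5, -1.1, -1.0]
opening: 0.2
grasp_force: 30.0
```

drive_tool(deltas="5 0 0 40 0;5 0 0 80 0.1;5 0 0 122 0.25;5 0 0 122 0.4;5 0 0 122 0.55;5 0 0 122 0.7;5 0 0 122 0.85;5 0 0 122 1.0;5 0 0 122 1.15;5 0 0 122 1.3;5 0 0 122 1.45;5 0 0 122 1.6")

```text
time_s: 8.95
position: [0.4709, -0.3283, 0.2995]
tcp_rot: [[0.119, 0.993, 0.0], [0.993, -0.119, -0.0], [-0.0, 0.0, -1.0]]
force: [-0.2, 0.2, -2.2]
opening: 0.204
grasp_force: 30.0
```

```bash
python3 -c "
from h import *
print(bot.read_state()['moment'],bot.read_state()['joint_positions'])"
```

```text
[-0.13420671  0.00846187 -0.03304531] [-4.60306012e+01  2.16467824e+01  8.40379090e+01 -1.37536097e-03
  7.43061678e+01 -3.91698933e+01]
```

drive_tool(deltas="5 20 2 0 0.05;5 45 4 0 0.1;5 70 6 0 0.15;5 95 8 0 0.2;5 120 10 0 0.255;5 145 12 0 0.255;5 170 15 0 0.255;5 195 18 0 0.255;5 214 19 0 0.255;5 214 19 0 0.255;5 214 19 0 0.255;5 214 19 0 0.255")

```text
time_s: 10.15
position: [0.6839, -0.3095, 0.2994]
tcp_rot: [[-0.128, 0.992, -0.001], [0.992, 0.128, 0.0], [0.0, -0.001, -1.0]]
force: [-1.0, 0.5, -1.3]
opening: 0.205
grasp_force: 30.0
```

```bash
python3 - <<'E'
from h import *; import pickle
m=imaging.camera_model("wrist"); w=imaging.capture("wrist"); im=imaging.capture("side")
np.save("w2.npy",w); np.save("s2.npy",im); pickle.dump(m,open("w2m.pkl","wb"))
cv2.imwrite("pics/s4.png",np.hstack([cv2.resize(im[150:350,280:480,::-1],(400,400)),cv2.copyMakeBorder(cv2.resize(w[:,:,::-1],(400,300)),0,100,0,0,0)]))
E
```

```text
(no output)
```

View pics/s4.png

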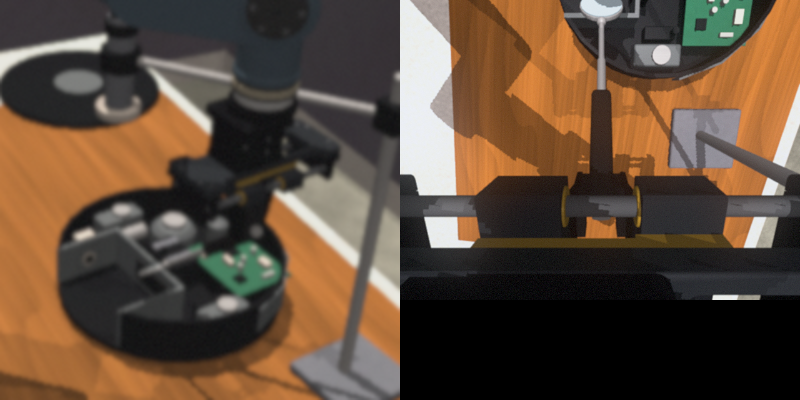

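```bash
python3 - <<'E'
from meas import *; import pickle
w=np.load("w2.npy"); k=cv2.inRange(w[0:40,290:350],(150,170,170),(255,255,255)); ys,xs=np.where(k); print("head px",xs.min()+290,xs.max()+290,ys.min(),ys.max(),len(xs))
# rod/grip columns
m1=pickle.load(open("w1m.pkl","rb")); s=imaging.camera_model("side"); t=imaging.camera_model("top")
print("sensor",tri([ray(m1,(32.5,149)),ray(s,(325,279))]))
print("lens",tri([ray(t,(339,220)),ray(s,(339,204))]))
for hv in(8,10,12): 
    m=imaging.camera_model("wrist"); p=np.array(bot.read_state()["position"])+[0,0,.005]; o,d=ray(m,(321,hv)); b=d@(o-p); c=(o-p)@(o-p)-(.235**2); r=-b-np.sqrt(b*b-c); r2=-b+np.sqrt(b*b-c)
    for q in(r,r2): v=o+q*d-p; print(hv,(p+v).round(4),np.degrees(np.arctan2(v[2],np.hypot(*v[:2]))))
E
```

```text
head px 290 349 0 39 1274
sensor (array([0.64176281, 0.01956068, 0.05206373]), [np.float64(0.0008056523095308734), np.float64(0.00080565230953099)])
lens (array([ 0.64793453, -0.04301515,  0.34083757]), [np.float64(1.8341210494501982e-05), np.float64(1.8341210494445522e-05)])
8 [ 0.6786 -0.2582  0.5341] 77.29602775722823
8 [ 0.6627 -0.1422  0.1413] -44.09415848999385
10 [ 0.6785 -0.2579  0.534 ] 77.21554003435155
10 [ 0.6629 -0.1432  0.1403] -44.459319694205455
12 [ 0.6785 -0.2576  0.534 ] 77.13495048552161
12 [ 0.663  -0.1443  0.1392] -44.82653588409349
```

drive_tool(deltas="5 -1 8 -4 0;5 -2 18 -12 0;5 -4 30 -22 0;5 -6 42 -34 0;5 -8 54 -46 0;5 -9 66 -58 0;5 -11 78 -70 0;5 -13 90 -82 0;5 -14 97 -89 0;5 -14 98 -91 0;5 -14 98 -91 0;5 -14 98 -91 0")

```text
time_s: 11.45
position: [0.6714, -0.212, 0.2093]
tcp_rot: [[-0.128, 0.992, 0.001], [0.992, 0.128, -0.001], [-0.001, 0.001, -1.0]]
force: [0.0, 0.2, -0.5]
opening: 0.202
grasp_force: 30.0
```

```bash
python3 - <<'E'
from h import *; import pickle
m=imaging.camera_model("wrist"); w=imaging.capture("wrist"); im=imaging.capture("side"); t=imaging.capture("top")
np.save("w3.npy",w); np.save("s3.npy",im); pickle.dump(m,open("w3m.pkl","wb"))
cv2.imwrite("pics/s5.png",np.vstack([np.hstack([cv2.resize(im[240:340,290:410,::-1],(384,320)),cv2.resize(t[200:280,300:396,::-1],(384,320))]),cv2.copyMakeBorder(cv2.resize(w[0:160,160:480,::-1],(540,270)),0,0,0,228,0)]))
E
```

```text
(no output)
```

View pics/s5.png

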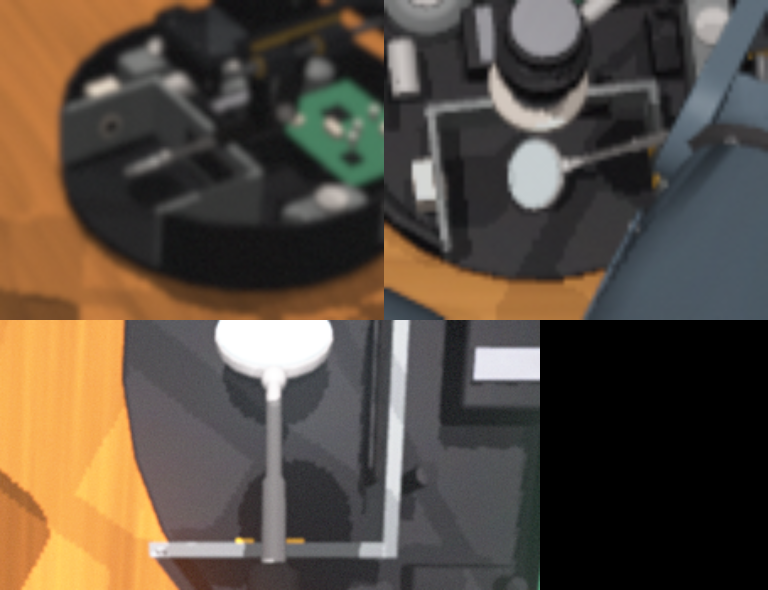

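```bash
python3 - <<'E'
from h import *; import pickle
m=pickle.load(open("w3m.pkl","rb")); t=imaging.camera_model("top"); w=np.load("w3.npy"); top=imaging.capture("top")
k=cv2.inRange(top[228:258,325:346],(140,150,150),(255,255,255)); c=max(cv2.findContours(k,0,1)[0],key=cv2.contourArea); e=cv2.fitEllipse(c); print("top ell",e[0][0]+325,e[0][1]+228,e[1],e[2])
M=cv2.moments(k,True); g=(M["m10"]/M["m00"]+325,M["m01"]/M["m00"]+228); print(g)
k=cv2.inRange(w[0:36,280:365],(200,200,200),(255,255,255)); 
for r in range(0,36,4): x=np.where(k[r])[0]; print(r,x.min()+280 if len(x) else 0,x.max()+280 if len(x) else 0)
print("plane .05",plane(t,g,.05)); p=np.array(bot.read_state()["position"])
H,er=tri([ray(t,g),ray(m,(321.5,9))]); 
print(H,er); 
for z in(.004,.008): v=H-p-[0,0,z]; print(v,np.linalg.norm(v),np.degrees(np.arctan2(v[2]-.0024,np.hypot(v[0],v[1])-.0024)),np.degrees(np.arctan2(v[1],v[0])))
E
```

```text
top ell 337.4668769836426 242.91146183013916 (13.089655876159668, 16.18735694885254) 14.535852432250977
(337.36752136752136, 240.01282051282053)
0 290 353
4 289 355
8 288 356
12 288 356
16 290 354
20 293 351
24 297 346
28 302 342
32 311 333
plane .05 [ 0.65897854 -0.04628698  0.05      ]
[ 0.65361557 -0.04766293  0.06464934] [np.float64(0.002860650790631948), np.float64(0.002860650790632085)]
[-0.01755776  0.1643825  -0.1485036 ] 0.2222233115308533 -42.80763534082761 96.09666956386981
[-0.01755776  0.1643825  -0.1525036 ] 0.22491604881443 -43.55558399530847 96.09666956386981
```

```bash
python3 - <<'E'
from h import *; import pickle
m=pickle.load(open("w3m.pkl","rb")); t=imaging.camera_model("top"); p=np.array(bot.read_state()["position"])+[0,0,.0045]; print(p)
for g in((337.5,242.9),(338,243.5)):
    print("plane .05",plane(t,g,.05)); H,er=tri([ray(t,g),ray(m,(322,10))]); v=H-p; print(H,er,np.linalg.norm(v),np.degrees(np.arctan2(-v[2],np.hypot(*v[:2])))+.83)
o,d=ray(m,(322,10)); b=d@(o-p); c=(o-p)@(o-p)-.2338**2; v=o+(-b+np.sqrt(b*b-c))*d-p; print("sphere",p+v,np.degrees(np.arctan2(-v[2],np.hypot(*v[:2])))+.83)
# wall direction: top edge of -y wall in wrist view
a=plane(m,(160+150*.5926,230*.5926),.083); bb=plane(m,(160+390*.5926,230*.5926),.083); print("wall yaw",np.degrees(np.arctan2(*(bb-a)[1::-1])), "toolx yaw",np.degrees(np.arctan2(*np.array(bot.read_state()["tcp_rot"])[1::-1,0])))
E
```

```text
[ 0.67117333 -0.21204543  0.21365294]
plane .05 [ 0.65009095 -0.04674953  0.05      ]
[ 0.6507269  -0.04630857  0.04989313] [np.float64(0.0007496980996828122), np.float64(0.0007496980996830173)] 0.23388895124631112 45.26988710818998
plane .05 [ 0.64826383 -0.04826949  0.05      ]
[ 0.64980936 -0.04713329  0.05018068] [np.float64(0.0019242548254126102), np.float64(0.0019242548254127007)] 0.23318578911804463 45.340399263688084
sphere [ 0.65133051 -0.0459515   0.05030818] 45.148927015477724
wall yaw 7.354474898830246 toolx yaw 97.35324795505134
```

drive_tool(deltas="5 0 1 1 0;5 0 3 1 0;5 0 3 1 0;5 0 3 1 0;5 0 3 1 0;5 0 3 1 0;5 0 3 1 0;5 0 3 1 0;5 0 3 1 0;5 0 3 1 0;5 0 3 1 0;5 0 3 1 0")

```text
time_s: 12.85
position: [0.6709, -0.2084, 0.2096]
tcp_rot: [[-0.129, 0.992, 0.0], [0.992, 0.129, -0.0], [-0.0, 0.0, -1.0]]
force: [0.2, 0.1, -1.6]
opening: 0.205
grasp_force: 30.0
```

drive_tool(deltas="5 0 0 0 0;5 0 0 0 0;5 0 0 0 0;5 0 0 0 0;5 0 0 0 0;5 0 0 0 0;5 0 0 0 0;5 0 0 0 0;5 0 0 0 0;5 0 0 0 0;5 0 0 0 0;5 0 0 0 0")

```text
time_s: 14.05
position: [0.6709, -0.2083, 0.2096]
tcp_rot: [[-0.129, 0.992, -0.0], [0.992, 0.129, -0.0], [-0.0, -0.0, -1.0]]
force: [0.4, 0.6, -0.7]
opening: 0.207
grasp_force: 30.0
```

drive_tool(deltas="5 0 0 0 0;5 0 0 0 0;5 0 0 0 0;5 0 0 0 0;5 0 0 0 0;5 0 0 0 0;5 0 0 0 0;5 0 0 0 0;5 0 0 0 0;5 0 0 0 0;5 0 0 0 0;5 0 0 0 0")

```text
time_s: 15.25
position: [0.6709, -0.2083, 0.2096]
tcp_rot: [[-0.129, 0.992, -0.0], [0.992, 0.129, 0.0], [0.0, -0.0, -1.0]]
force: [0.4, 0.2, -0.8]
opening: 0.204
grasp_force: 30.0
```

```bash
python3 - <<'E'
from h import *
t=imaging.camera_model("top"); m=imaging.camera_model("wrist"); w=imaging.capture("wrist"); top=imaging.capture("top")
k=cv2.inRange(top[232:258,325:346],(140,150,150),(255,255,255)); c=max(cv2.findContours(k,0,1)[0],key=cv2.contourArea); e=cv2.fitEllipse(c); g=(e[0][0]+325,e[0][1]+232)
k=cv2.inRange(w[0:36,280:365],(200,200,200),(255,255,255)); print([(r,np.where(k[r])[0].min()+280,np.where(k[r])[0].max()+280) for r in(4,8,12,16)])
print(g,plane(t,g,.051),tri([ray(t,g),ray(m,(322,10))])); s=bot.read_state(); print(s["time_s"],s["position"],s["force"],np.abs(s["qvel"]).max())
E
```

```text
[(4, np.int64(288), np.int64(355)), (8, np.int64(288), np.int64(356)), (12, np.int64(288), np.int64(356)), (16, np.int64(290), np.int64(354))]
(336.3207893371582, 243.16215229034424) [ 0.64904152 -0.04317916  0.051     ] (array([ 0.6498153 , -0.04265545,  0.05076088]), [np.float64(0.0008883970130103312), np.float64(0.0008883970130103908)])
15.35 [ 0.67092227 -0.20833997  0.20961086] [-0.44977475  0.49551353 -1.60151578] 0.1514480057340201
```

Glass at (0.650, -0.043, 0.051), pitched about 45°, yaw in line with the bay, not drooping, and held still for over 2 s.

```bash
python3 -c "
from rig import bot
print(bot.hand_in())"
```

```text
the job is handed in; nothing more can be done
None
```

The job is handed in: the arm is holding the mirror by its rubber grip with the glass about 1 mm from the point under the lens, level with the window and tilted about 45° towards it, held still for over 2 s with no contact force seen; the judged result wasn't shown.

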